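# Hang the ladle back in its place on the utensil rail

### The arm

A 6-joint arm with a two-finger parallel gripper is mounted at the origin on a cart in front of the work surface, level with it; the furniture and walls round the work are solid. World frame = base frame: x ahead of the robot, y to its left, z up, the work surface at z = 0. Lengths are in m, angles in rad, forces in N, time in s.
With the tool pointing down it reaches from about 0.275 to 0.85 m from the base axis. Payload 5.2 kg.
Tool frame: the origin (TCP) lies midway between the tips of the shut fingers; the grasp point (between the pads) lies 19 mm behind it; z points along the fingers, y is the line along which they close (so a half turn about z gives the same grasp; the last joint's range is limited). The gripper opens to 85 mm and grips with 20 to 120 N. Pads are 22 mm wide; open, the fingers measure 114 mm over their backs; the gripper's body (76 mm by 85 mm) begins 54 mm behind the grasp point. The pads swing forward as they close: fully open they stand 13 mm farther back than shut.
Start: joints at [-0.203, 0.259, 1.535, -0, 1.348, -0.203], TCP at [0.55, 0, 0.209] pointing down, gripper open.
Joint ranges: [-3.14, 3.14], [-0.91, 2.08], [0.19, 2.58], [-1.22, 4.36], [0.22, 2.71], [-3.12, 3.12]. Speed limits (rad/s): [2.57, 2.57, 3.14, 3.14, 3.14, 3.14].

### API

Orientations are given as a unit quaternion [w, x, y, z].
In Python, from plant import r, camera, ticket gives the robot as it stands.
- The arm moves only by the shell command python3 -m inch 'ROWS' [FORCE]. ROWS is JSON, a list of rows, each an object with "translation": the shift along the tool's x, y, z as a fraction of full scale, a list of three; "rot": the turn, a rotation vector about the tool's x, y, z as a fraction of full scale, a list of three; "gripper": the opening, from -1 (shut) to 1 (fully open). In form: [{"translation": [x, y, z], "rot": [rx, ry, rz], "gripper": gripper}, ...]. A call has exactly 5 rows; each row shifts and turns the commanded pose from where the row before left it, along the tool's axes as they then stand; what a row does not reach is not made up. Full scale, the value 1, is 0.06 m for a shift and 30 degrees for a turn. A row lasts 1/8 s, in which the tool goes at most 62.5 mm and 10.7 degrees, less where a joint would pass 70% of its speed; a pose out of reach is approached as far as the arm can. A call with a number of a shift or a turn outside -1 to 1 is refused whole. A call with a gripper value outside its range is refused whole. The fingers move at their own pace and stop on an object; FORCE is the grip in N (left out, the last holds). Time passes only in rows, so rows that do not move let the fingers close, or fill a call up. It gives the time, the measured TCP pose, the force, the opening and the grip force at its end, in the units of the state.
- r.read_state(): the state, without advancing time (a new reading comes with each control period).
- camera(name): name is "scene" or "side" or "wrist"; returns a dict with "image" (420x560x3 uint8, red, green, blue), "vertical_fov" (degrees; the focal length in pixels is half the picture's height over the tangent of half this angle, whatever the lens; pixels are square), "cx", "cy" (the principal point, pixels), "dist_coeffs" ([k1, k2, p1, p2, k3] as OpenCV has them; the pictures are not rectified), "R" (3x3) and "t" (3): a world point X has camera coordinates R X + t. Camera axes: x right, y down, z forward; pixel columns grow to the right and rows downward; lengths in m; the calibration is good to about 2 mm. A picture is of the moment at which its call begins. There is no depth.
- ticket.finish_job(): hands the job in; it is judged then, once.
The state is a dict: "time_s": time; "joints": joint angles; "qd": joint speeds; "joint_torque": joint torques, N m; "position": TCP position; "ee_rot": TCP orientation; "force": force on the tool from outside, world axes, zero at the start; "wrist_torque": the same for the moment, N m; "finger_gap": finger opening in m; "grip_force": force on a finger pad.
Only numpy, scipy, OpenCV 4.12 (cv2) and the standard library are available. Lean on these libraries where they do the work, as an engineer would, in place of code of your own. Each camera call takes 0.05 s, during which the arm holds its last target. There are 200 camera calls.

### The job

First push the rack's drip tray fully home, so that it lies under the rail. Then take the ladle out of the crock and hang it by its hook on the rail, in the free place between the hanging utensils, without knocking the others off or pushing them along the rail and without tipping the crock over.

Things in the scene. Friction and masses are not known exactly. Their poses are not given: they have to be found in the camera images.
- rack: Fixed utensil rack: two wooden runners and a steel hoop whose top is a straight level rail along the rack's y, 12 mm thick, 300 mm long, its top 270 mm above the worktop and straight above the origin; uprights 182 mm either side. Origin on the worktop under the middle of the rail; x points to the back (away from the robot), y to the left, z up. Three utensils hang 82 mm apart with one place left free.
- free_place (a point): The free place on the rail: point on top of the rail (270 mm up), 41 mm to the +y side of its middle; axes as the rack's. The nearest utensils hang about 82 mm to either side, leaving about 86 mm between their heads; which one is where changes.
- tray (a joint): The grey drip tray's slide, in m: 0 = fully home under the rail; it starts pulled out 0.045 to 0.08 towards the robot. Pushed in along the rack's +x; stiff (about 2 N), stays where it is left, with a firm stop at 0.
- tray_front (a point): Foremost point of the drip tray: middle of the small lip (110 mm wide, 6 mm thick, 9 mm proud) along the top of its front edge, at the lip's top, 28 mm above the worktop. Tray 336 mm wide, 165 mm deep, 26 mm high. Axes as the rack's.
- ladle_grip (a point): Small steel ladle, about 180 g, loose, standing bowl-down in the crock, hook up. This point is on its flat upright handle (14 mm wide along y, 4 mm thick along x), 36 mm below and 20 mm in front (-x) of the hook's seat. Axes: x towards the hook's opening and the bowl, z up along the handle. The handle runs straight from 18 mm to 168 mm below the seat. The bowl, 64 mm wide, 34 mm high, has its axis 14 mm behind (+x of) the seat and its bottom 200 mm below the seat.
- ladle_hook (a point): Seat of the ladle's hook: underside of the crown, the point that rests on the rail; the crown's top is 4 mm above. Hook opens downward, 36 mm wide inside, 14 mm wide along y; its tip is 27 mm behind (+x of) and 32 mm below the seat. Axes as ladle_grip. Hung, the ladle's handle is on the near side of the rail, its bowl under the rail and its tip behind the rail, so it comes in from the front with the hook raised and is then lowered.
- turner_hook (a point): Black slotted turner, loose, hanging on the rail by a hook like the ladle's; head about 78 mm wide along the rail, reaching about 195 mm below the rail's top. This point is the underside of its hook's crown, at the top of the rail; axes as the rack's. 
- skimmer_hook (a point): Steel skimmer with a round perforated disc, loose, hanging on the rail by a hook like the ladle's; head about 78 mm wide along the rail, reaching about 195 mm below the rail's top. This point is the underside of its hook's crown, at the top of the rail; axes as the rack's. 
- masher_hook (a point): Potato masher with a level round perforated plate, loose, hanging on the rail by a hook like the ladle's; head about 78 mm wide along the rail, reaching about 195 mm below the rail's top. This point is the underside of its hook's crown, at the top of the rail; axes as the rack's. 
- crock_rim (a point): Blue ceramic crock, loose, 0.8 kg, 96 mm across outside, 86 mm inside, 100 mm high; centre of its mouth. The ladle stands on its floor, 6 mm above the worktop. It may stand to the left or the right of the rack.
Mind the look-alikes: they are no part of the job. Leave any blue or purple look-alike of the part that bears ladle_grip alone. Of the things shaped like the part that bears crock_rim, the blue one is meant.

How it is judged:
By the outcome, as a careful person would: the job done as asked, in the order asked, and still so for the second after the job is handed in, with the robot touching nothing.
It also fails if it takes over 61 s, if anything falls off the work surface, if the arm or the gripper's body presses on something with over 40 N, if the wrist force passes 120 N, or if a joint passes its speed limit or range.

## Working session

There is one attempt and no reset: what is moved stays moved. The work goes in short steps, Python scripts to look and compute and a shell command to move; the robot and the scene stay as the last step left them, time stands still between calls to the robot, and variables do not carry over. Pictures are saved under pics/ and viewed, at most 10 in all, crops included, and the job is handed in when it is done.

```bash
ls; mkdir -p pics
cat > h.py <<'E'
import numpy as np, cv2, pickle
from plant import r, camera, ticket
def snap(n,tag):
    c=camera(n); pickle.dump(c,open(f'pics/{tag}.pkl','wb')); cv2.imwrite(f'pics/{tag}.png',c['image'][:,:,::-1]); return c
def K(c):
    f=c['image'].shape[0]/2/np.tan(np.radians(c['vertical_fov'])/2)
    return np.array([[f,0,c['cx']],[0,f,c['cy']],[0,0,1.]])
def ld(t): return pickle.load(open(f'pics/{t}.pkl','rb'))
def ray(c,uv):
    p=cv2.undistortPoints(np.array([[uv]],float),K(c),np.array(c['dist_coeffs'],float)).ravel()
    R=np.array(c['R']);o=-R.T@np.array(c['t']);d=R.T@np.array([p[0],p[1],1]);return o,d/np.linalg.norm(d)
def onz(c,uv,z):
    o,d=ray(c,uv);return o+d*(z-o[2])/d[2]
def tri(*a):
    A=np.zeros((3,3));b=np.zeros(3)
    for c,uv in a:
        o,d=ray(c,uv);P=np.eye(3)-np.outer(d,d);A+=P;b+=P@o
    X=np.linalg.solve(A,b)
    return X,[np.linalg.norm(np.cross(X-ray(c,uv)[0],ray(c,uv)[1])) for c,uv in a]
def proj(c,X):
    R=np.array(c['R']);return cv2.projectPoints(np.array(X,float).reshape(-1,1,3),cv2.Rodrigues(R)[0],np.array(c['t'],float),K(c),np.array(c['dist_coeffs'],float))[0].reshape(-1,2)
E
python3 - <<'E'
from h import *
a=snap('scene','s0');b=snap('side','d0')
for c in(a,b): print(-np.array(c['R']).T@c['t'],c['vertical_fov'])
for t in('s0','d0'):
    cv2.imwrite(f'pics/{t}b.png',cv2.resize(cv2.imread(f'pics/{t}.png'),(800,600),interpolation=cv2.INTER_CUBIC))
E
```

```text
pics
[-0.30234693 -0.55295875  1.00375621] 53.74162455681696
[ 0.20822988 -0.84623658  0.69045923] 56.479481826510415
```

View pics/s0b.png

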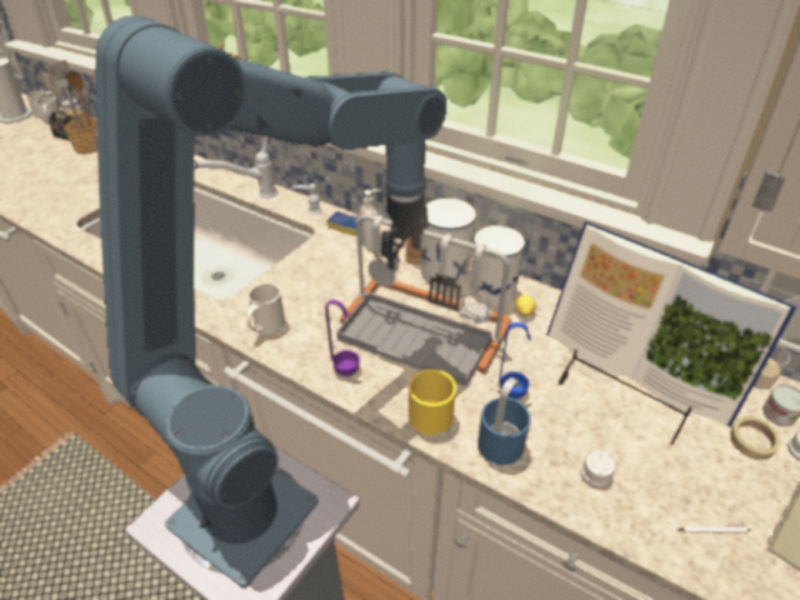

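View pics/d0b.png

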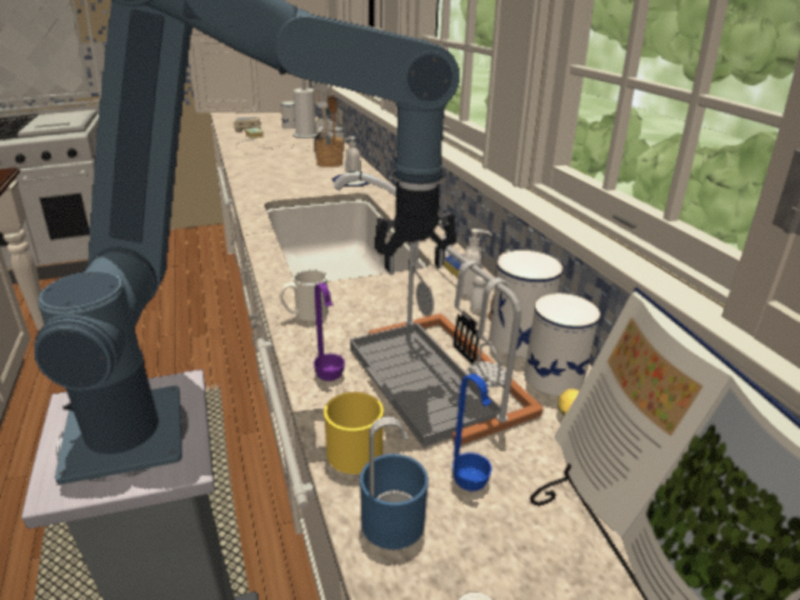

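The scene shows the rack with its tray at (415,335), the purple ladle at (345,360), the yellow crock at (432,400), the blue crock with the steel ladle at (503,430) and the blue ladle at (515,380). In the side view the blue crock is at (393,500), the steel hook at (385,425) and the blue ladle at (470,430). I'll enlarge both for measuring.

Run:
```python
import cv2
a=cv2.imread('pics/s0.png')[135:330,225:385]; cv2.imwrite('pics/c1.png',cv2.resize(a,None,fx=3,fy=3,interpolation=cv2.INTER_CUBIC))
b=cv2.imread('pics/d0.png')[160:390,200:390]; cv2.imwrite('pics/c2.png',cv2.resize(b,None,fx=2.6,fy=2.6,interpolation=cv2.INTER_CUBIC))
A=cv2.resize(a,None,fx=2.5,fy=2.5,interpolation=cv2.INTER_CUBIC);B=cv2.resize(b,None,fx=2.1,fy=2.1,interpolation=cv2.INTER_CUBIC)
import numpy as np
C=np.zeros((500,800,3),np.uint8);C[:A.shape[0],:A.shape[1]]=A;C[:B.shape[0],401:401+B.shape[1]]=B;cv2.imwrite('pics/c.png',C);print(A.shape,B.shape)
```

```text
(488, 400, 3) (483, 399, 3)
```

View pics/c.png

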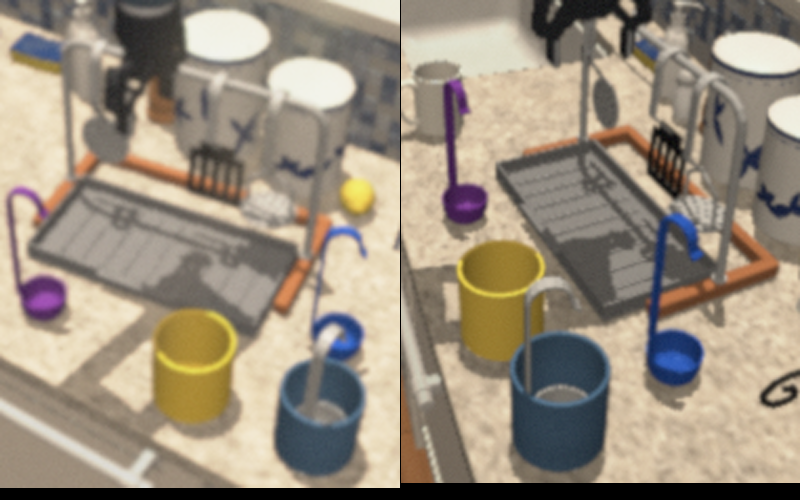

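```bash
cat >> h.py <<'E'
S=lambda u,v:(225+u/2.5,135+v/2.5)
D=lambda u,v:(200+(u-401)/2.1,160+v/2.1)
E
python3 - <<'E'
from h import *
s,d=ld('s0'),ld('d0')
f=lambda x:np.round(x,4)
for n,p,q in [('crock rim c',(321,386),(560,367)),('ladle crown',(329,328),(553,281)),('yellow rim c',(195,340),(502,272)),
 ('tray FL',(32,247),(498,171)),('tray FR',(253,318),(605,303)),('tray BL',(84,181),(588,143)),
 ('purple crown',(24,190),(456,83)),('purple bowl',(43,292),(465,196)),('blue crown',(344,231),(678,217)),('blue bowl',(338,330),(677,348)),
 ('right upright foot',(307,255),(720,278)),('left up. foot',(72,180),(585,140)),('turner hook',(216,75),(692,77)),('hoop right corner',(318,110),(735,92))]:
    X,e=tri((s,S(*p)),(d,D(*q)));print(n,f(X),f(e))
for n,p,z in [('crock',(321,386),.1),('FL',(32,247),.026),('FR',(253,318),.026),('BL',(84,181),.026),('BR',(300,253),.026),('rail',(185,67),.27),('rail',(300,106),.27)]: print(n,'s',f(onz(s,S(*p),z)))
for n,p,z in [('crock',(560,367),.1),('FL',(498,171),.026),('FR',(605,303),.026),('BL',(588,143),.026),('rail1',(700,78),.27),('rail2',(655,50),.27)]: print(n,'d',f(onz(d,D(*p),z)))
E
```

```text
crock rim c [ 0.4004 -0.3264  0.096 ] [0.0004 0.0004]
ladle crown [ 0.391  -0.3261  0.2041] [0.0016 0.0016]
yellow rim c [ 0.3859 -0.1732  0.0919] [0.0006 0.0006]
tray FL [0.464  0.131  0.0154] [0.0008 0.0008]
tray FR [ 0.505  -0.1891  0.0267] [0.0003 0.0003]
tray BL [0.6108 0.1481 0.0239] [0.003 0.003]
purple crown [0.395  0.0725 0.1997] [0.0027 0.0027]
purple bowl [0.3964 0.0591 0.0314] [0.0031 0.0031]
blue crown [ 0.5371 -0.2757  0.2019] [0.0036 0.0036]
blue bowl [ 0.5487 -0.2862  0.0281] [0.0036 0.0036]
right upright foot [ 0.6547 -0.1913  0.0206] [0.0035 0.0035]
left up. foot [0.6152 0.1734 0.0125] [0.0042 0.0042]
turner hook [ 0.6904 -0.0159  0.2157] [0.0066 0.0066]
hoop right corner [ 0.6403 -0.1852  0.2754] [0.0071 0.0071]
crock s [ 0.3978 -0.3271  0.1   ]
FL s [0.4549 0.1231 0.026 ]
FR s [ 0.5059 -0.1887  0.026 ]
BL s [0.605  0.1443 0.026 ]
BR s [ 0.6431 -0.1856  0.026 ]
rail s [ 0.6256 -0.0073  0.27  ]
rail s [ 0.6311 -0.1647  0.27  ]
crock d [ 0.3987 -0.3303  0.1   ]
FL d [0.4607 0.1167 0.026 ]
FR d [ 0.5051 -0.1887  0.026 ]
BL d [0.6128 0.1492 0.026 ]
rail1 d [ 0.6348 -0.1248  0.27  ]
rail2 d [ 0.6172 -0.0424  0.27  ]
```

The crop shows (left half) tray corners FL (32,247), FR (253,318), BL (84,181), the skimmer at far left, then a gap, then the turner at (215,170) and masher at (265,205). So the free place lies between skimmer and turner. A wrist view should give the rack's yaw and rail.

Run:
```python
from h import *
c=snap('wrist','w0'); print(c['vertical_fov'],-np.array(c['R']).T@c['t'],np.round(c['R'],3).tolist())
cv2.imwrite('pics/w0b.png',cv2.resize(cv2.imread('pics/w0.png'),(800,600),interpolation=cv2.INTER_CUBIC))
s=r.read_state();print(s['ee_rot'],s['position'],s['force'],s['time_s'])
```

```text
63.51198515033371 [0.5499337  0.06608805 0.37301318] [[1.0, -0.0, -0.002], [0.0, -0.966, 0.26], [-0.002, -0.26, -0.966]]
[-5.97661595e-04  7.07119576e-01  7.07093625e-01 -3.93020629e-04] [5.49567309e-01 1.18621173e-04 2.07857071e-01] [ 0.03822845 -0.22837778  0.61785959] 0.15
```

View pics/w0b.png

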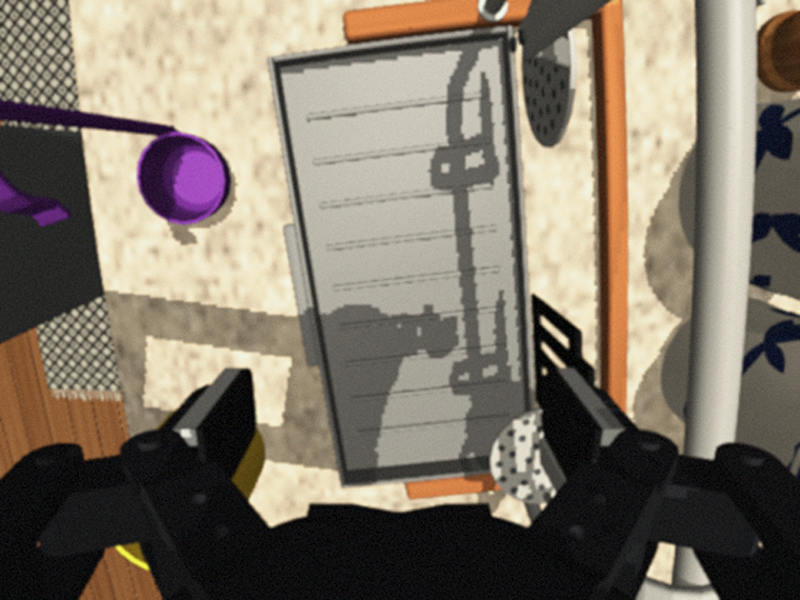

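The wrist view shows the tray corners FL (274,60), FR (344,484), BL (510,32), the lip from (286,225) to (312,363), and the rail as a vertical band at x≈725. The purple bowl is at (185,180).

Run:
```python
from h import *
c=ld('w0');f=lambda x:np.round(x,4)
for n,p,z in [('FL',(274,60),.026),('FR',(344,484),.026),('BL',(510,32),.026),('BR',(530,468),.026),('lipL',(286,225),.028),('lipR',(308,365),.028),('railT',(728,50),.264),('railM',(723,250),.264),('railB',(712,480),.264),('purple',(185,178),.036)]:
    print(n,f(onz(c,(p[0]*.7,p[1]*.7),z)))
```

```text
FL [0.4659 0.136  0.026 ]
FR [ 0.5036 -0.1917  0.026 ]
BL [0.6234 0.1535 0.026 ]
BR [ 0.6592 -0.1767  0.026 ]
lipL [0.4691 0.0251 0.028 ]
lipR [ 0.4797 -0.0825  0.028 ]
railT [0.6213 0.0919 0.264 ]
railM [0.6263 0.0478 0.264 ]
railB [ 0.6357 -0.0157  0.264 ]
purple [0.4022 0.059  0.036 ]
```

```bash
python3 -m inch '[{"translation":[-0.47,-0.83,0],"rot":[0,0,0],"gripper":-1},{"translation":[-0.47,-0.83,0],"rot":[0,0,-0.214],"gripper":-1},{"translation":[0,0,0.9],"rot":[0,0,0],"gripper":-1},{"translation":[0,0,0.9],"rot":[0,0,0],"gripper":-1},{"translation":[0,0,0.9],"rot":[0,0,0],"gripper":-1}]' 60
```

```text
time_s: 0.78
position: [0.4504, -0.0566, 0.0454]
ee_rot: [0.001, 0.667, 0.745, 0.0]
force: [0.5, -0.2, -0.2]
finger_gap: 0.0
grip_force: 0.0
```

```bash
python3 -m inch '[{"translation":[0,0,0.53],"rot":[0,0,0],"gripper":-1},{"translation":[0,0.25,0],"rot":[0,0,0],"gripper":-1},{"translation":[0,0.25,0],"rot":[0,0,0],"gripper":-1},{"translation":[0,0.25,0],"rot":[0,0,0],"gripper":-1},{"translation":[0,0.25,0],"rot":[0,0,0],"gripper":-1}]'
python3 -c "
from plant import r;s=r.read_state();print(s['position'],s['force'])"
```

```text
time_s: 1.4
position: [0.5124, -0.0498, 0.016]
ee_rot: [0.001, 0.666, 0.746, 0.001]
force: [-0.4, 0.0, 0.3]
finger_gap: -0.0002
grip_force: 0.0
[ 0.51236779 -0.04975303  0.01599944] [-0.37748392  0.0461691   0.29260278]
```

```bash
python3 -m inch '[{"translation":[0,0.1,0],"rot":[0,0,0],"gripper":-1},{"translation":[0,0.1,0],"rot":[0,0,0],"gripper":-1},{"translation":[0,0.1,0],"rot":[0,0,0],"gripper":-1},{"translation":[0,0.1,0],"rot":[0,0,0],"gripper":-1},{"translation":[0,0,0],"rot":[0,0,0],"gripper":-1}]'
python3 - <<'E'
from h import *
snap('wrist','w1');cv2.imwrite('pics/w1b.png',cv2.imread('pics/w1.png'))
E
```

```text
time_s: 2.02
position: [0.5343, -0.047, 0.0147]
ee_rot: [0.0, 0.666, 0.746, 0.0]
force: [-0.7, 0.1, 0.5]
finger_gap: 0.0001
grip_force: 0.0
```

View pics/w1b.png

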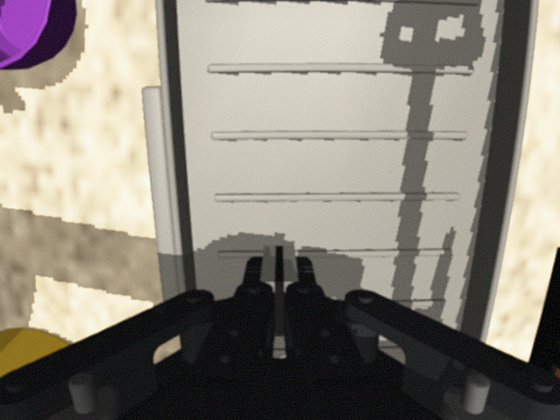

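The picture shows the lip at left, around (150,90) to (170,280), and the fingertips at (280,250) inside the tray's outline. I'll check the numbers before moving.

Run:
```python
from h import *
c=ld('w1');f=lambda x:np.round(x,4)
s=r.read_state();print(s['position'],s['force'])
for n,p,z in [('lipL',(144,88),.028),('lip mid',(160,250),.028),('FLedge',(163,10),.026),('back',(520,100),.026),('back2',(495,300),.026)]: print(n,f(onz(c,p,z)))
print(proj(c,[s['position']]), -np.array(c['R']).T@c['t'])
for z in(.016,.03,.05,.08): print(z,proj(c,[[s['position'][0],s['position'][1],z]]))
```

```text
[ 0.5338501  -0.04697457  0.01463192] [0.26241522 0.16513521 0.170364  ]
lipL [0.4677 0.0242 0.028 ]
lip mid [ 0.4767 -0.0503  0.028 ]
FLedge [0.4738 0.0569 0.026 ]
back [0.6352 0.0396 0.026 ]
back2 [ 0.6515 -0.0609  0.026 ]
[[277.7546139  246.10699283]] [0.52702334 0.01857291 0.17994142]
0.016 [[277.74692464 247.09008884]]
0.03 [[277.66119427 258.06053351]]
0.05 [[277.51137158 277.27514403]]
0.08 [[277.1957249  317.94074596]]
```

The tips passed over the lip before the descent had settled, so the tray hasn't moved. I'll lift, go back in front of the lip, lower, pause and push again.

```bash
python3 -m inch '[{"translation":[0,0,-0.6],"rot":[0,0,0],"gripper":-1},{"translation":[0,0,0],"rot":[0,0,0],"gripper":-1},{"translation":[0,-0.75,0],"rot":[0,0,0],"gripper":-1},{"translation":[0,-0.75,0],"rot":[0,0,0],"gripper":-1},{"translation":[0,0,0],"rot":[0,0,0],"gripper":-1}]'
python3 -m inch '[{"translation":[0,0,0.3],"rot":[0,0,0],"gripper":-1},{"translation":[0,0,0.32],"rot":[0,0,0],"gripper":-1},{"translation":[0,0,0],"rot":[0,0,0],"gripper":-1},{"translation":[0,0,0],"rot":[0,0,0],"gripper":-1},{"translation":[0,0,0],"rot":[0,0,0],"gripper":-1}]'
python3 -m inch '[{"translation":[0,0.25,0],"rot":[0,0,0],"gripper":-1},{"translation":[0,0.15,0],"rot":[0,0,0],"gripper":-1},{"translation":[0,0.15,0],"rot":[0,0,0],"gripper":-1},{"translation":[0,0,0],"rot":[0,0,0],"gripper":-1},{"translation":[0,0,0],"rot":[0,0,0],"gripper":-1}]'
```

```text
time_s: 2.7
position: [0.44, -0.0561, 0.0497]
ee_rot: [-0.002, 0.667, 0.745, -0.001]
force: [0.4, -0.2, -0.1]
finger_gap: -0.0001
grip_force: 0.0
time_s: 3.32
position: [0.4452, -0.0573, 0.0141]
ee_rot: [0.001, 0.666, 0.746, 0.0]
force: [-0.8, 0.1, -0.4]
finger_gap: 0.0
grip_force: 0.0
time_s: 3.95
position: [0.4768, -0.0532, 0.0133]
ee_rot: [-0.0, 0.666, 0.746, -0.0]
force: [-0.1, 0.3, 0.5]
finger_gap: 0.0
grip_force: 0.0
```

```bash
python3 -m inch '[{"translation":[0,0.15,0],"rot":[0,0,0],"gripper":-1},{"translation":[0,0.15,0],"rot":[0,0,0],"gripper":-1},{"translation":[0,0.15,0],"rot":[0,0,0],"gripper":-1},{"translation":[0,0.15,0],"rot":[0,0,0],"gripper":-1},{"translation":[0,0.15,0],"rot":[0,0,0],"gripper":-1}]'
python3 - <<'E'
from h import *
snap('wrist','w2')
E
```

```text
time_s: 4.58
position: [0.5226, -0.0482, 0.0135]
ee_rot: [0.0, 0.666, 0.746, 0.0]
force: [0.7, -0.2, 0.3]
finger_gap: 0.0001
grip_force: 0.0
```

View pics/w2.png

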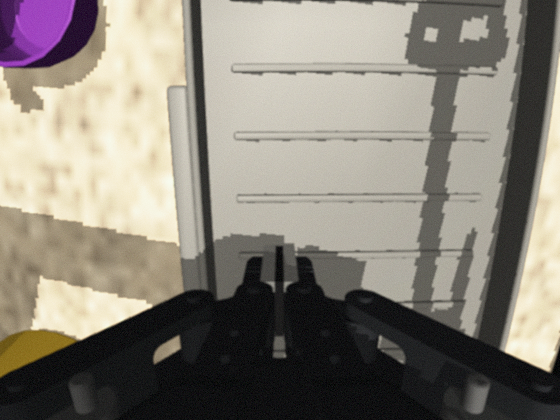

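The fingertips at (280,248) again lie about 45 mm past the lip at column 180, with no force felt. I'll use the side view to see how high the tips really are.

Run:
```python
from h import *
c=snap('side','d1');s=snap('scene','s1')
P=r.read_state()['position'];print(P)
a=c['image'][160:340,210:390,::-1].copy();b=s['image'][120:300,220:400,::-1].copy()
p=proj(c,[P])[0];q=proj(s,[P])[0];print(p,q)
A=cv2.resize(a,(400,400),interpolation=cv2.INTER_CUBIC);B=cv2.resize(b,(400,400),interpolation=cv2.INTER_CUBIC)
k=400/180
cv2.drawMarker(A,tuple(int(x) for x in (p-[210,160])*k),(0,0,255),0,12,1);cv2.drawMarker(B,tuple(int(x) for x in (q-[220,120])*k),(0,0,255),0,12,1)
cv2.imwrite('pics/c3.png',np.hstack([A,B]))
```

```text
[ 0.5223883  -0.04826029  0.01341613]
[283.82370101 273.02638666] [291.27183587 244.38113832]
```

View pics/c3.png

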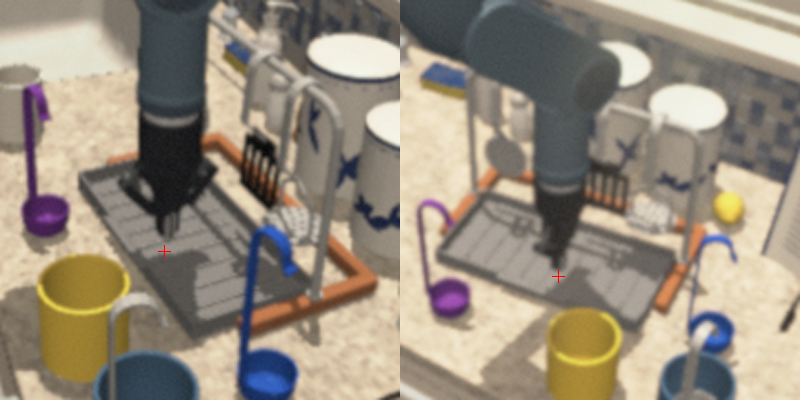

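The red cross (reported TCP) lies visibly below the real tips: (164,250) against (168,236) in the side view, and (558,276) against about (559,264) in the scene view. I'll triangulate the real tip.

Run:
```python
from h import *
c,s=ld('d1'),ld('s1');k=180/400
for a,b in [((168,236),(559,265)),((168,238),(559,268))]:
    print(tri((c,(210+a[0]*k,160+a[1]*k)),(s,(220+(b[0]-400)*k,120+b[1]*k))))
# earlier start pictures: tip mid was at TCP .2079
w=ld('w2'); print(w['t'])
```

```text
(array([ 0.52744387, -0.04588393,  0.03320517]), [np.float64(0.0008442430880059056), np.float64(0.0008442430880059299)])
(array([ 0.52671999, -0.04650103,  0.02946456]), [np.float64(0.001999647481217294), np.float64(0.001999647481217442)])
[-0.51414986 -0.08547457  0.16200536]
```

The real tips are about 16 mm higher than reported, so I'll go back and lower further, watching the force.

```bash
python3 -m inch '[{"translation":[0,0,-0.3],"rot":[0,0,0],"gripper":-1},{"translation":[0,0,0],"rot":[0,0,0],"gripper":-1},{"translation":[0,-0.7,0],"rot":[0,0,0],"gripper":-1},{"translation":[0,-0.65,0],"rot":[0,0,0],"gripper":-1},{"translation":[0,0,0.3],"rot":[0,0,0],"gripper":-1}]'
python3 -m inch '[{"translation":[0,0,0.1],"rot":[0,0,0],"gripper":-1},{"translation":[0,0,0.06],"rot":[0,0,0],"gripper":-1},{"translation":[0,0,0.05],"rot":[0,0,0],"gripper":-1},{"translation":[0,0,0],"rot":[0,0,0],"gripper":-1},{"translation":[0,0,0],"rot":[0,0,0],"gripper":-1}]'
```

```text
time_s: 5.35
position: [0.4387, -0.0571, 0.0135]
ee_rot: [-0.0, 0.667, 0.745, -0.0]
force: [1.1, -1.2, 1.2]
finger_gap: 0.0005
grip_force: 0.0
time_s: 5.98
position: [0.4417, -0.0574, 0.001]
ee_rot: [0.0, 0.666, 0.746, 0.0]
force: [-0.4, 0.2, -0.7]
finger_gap: -0.0001
grip_force: 0.0
```

```bash
python3 -m inch '[{"translation":[0,0.25,0],"rot":[0,0,0],"gripper":-1},{"translation":[0,0.2,0],"rot":[0,0,0],"gripper":-1},{"translation":[0,0.15,0],"rot":[0,0,0],"gripper":-1},{"translation":[0,0.15,0],"rot":[0,0,0],"gripper":-1},{"translation":[0,0.15,0],"rot":[0,0,0],"gripper":-1}]'
python3 - <<'E'
from h import *
c=snap('wrist','w3')
g=c['image'].astype(int).mean(2)[190:235:5,60:270:6].astype(int)
for l in g: print(*l)
E
```

```text
time_s: 6.6
position: [0.4953, -0.0511, 0.0007]
ee_rot: [-0.0, 0.666, 0.746, -0.0]
force: [-2.6, -0.9, 0.9]
finger_gap: 0.0001
grip_force: 1.2
219 212 195 191 173 182 216 216 209 211 214 204 179 215 224 220 216 216 215 217 217 220 216 211 215 225 231 221 215 224 217 211 214 210 202
220 212 193 177 170 177 209 212 206 195 208 205 186 214 220 211 210 217 217 217 216 227 217 209 208 216 224 220 220 221 215 210 212 208 207
217 210 196 187 185 187 205 204 198 180 207 208 190 207 215 203 205 213 213 213 219 227 223 214 203 212 224 222 220 222 214 209 213 209 208
210 207 201 192 202 203 207 201 197 186 207 211 196 205 205 190 205 210 211 212 216 228 224 219 207 220 228 219 220 217 216 212 213 214 214
217 210 197 190 209 215 207 197 195 188 212 215 211 203 203 190 203 206 206 218 221 224 228 222 211 222 227 219 218 219 220 211 209 215 218
225 215 186 179 200 214 209 205 203 194 214 220 212 204 197 193 196 206 207 222 226 223 226 225 222 224 225 220 221 219 220 214 209 222 220
223 218 198 171 197 215 212 212 207 201 216 222 214 201 197 203 209 210 202 219 224 222 223 227 228 227 220 218 221 220 220 216 213 218 216
131 135 147 191 206 215 209 211 205 198 220 220 213 191 194 211 213 212 204 217 220 221 222 223 222 220 220 219 217 219 216 217 214 216 214
135 144 141 123 139 162 179 200 201 204 212 217 214 190 191 210 216 213 204 210 213 216 218 217 210 216 216 218 219 219 217 219 216 215 213
```

Force is now −2.6 N, so the tray is moving. I'll keep pushing to the stop.

```bash
python3 -m inch '[{"translation":[0,0.12,0],"rot":[0,0,0],"gripper":-1},{"translation":[0,0.12,0],"rot":[0,0,0],"gripper":-1},{"translation":[0,0.12,0],"rot":[0,0,0],"gripper":-1},{"translation":[0,0.1,0],"rot":[0,0,0],"gripper":-1},{"translation":[0,0.08,0],"rot":[0,0,0],"gripper":-1}]'
python3 -m inch '[{"translation":[0,0.06,0],"rot":[0,0,0],"gripper":-1},{"translation":[0,0.04,0],"rot":[0,0,0],"gripper":-1},{"translation":[0,0.04,0],"rot":[0,0,0],"gripper":-1},{"translation":[0,0,0],"rot":[0,0,0],"gripper":-1},{"translation":[0,0,0],"rot":[0,0,0],"gripper":-1}]'
```

```text
time_s: 7.28
position: [0.5251, -0.0476, 0.0005]
ee_rot: [-0.002, 0.666, 0.746, -0.002]
force: [-15.5, -4.3, 11.0]
finger_gap: -0.0005
grip_force: 8.2
time_s: 7.9
position: [0.5251, -0.0474, 0.0004]
ee_rot: [-0.007, 0.665, 0.746, -0.007]
force: [-32.3, -10.0, 24.1]
finger_gap: 0.0
grip_force: 16.5
```

```bash
python3 -m inch '[{"translation":[0,-0.3,0],"rot":[0,0,0],"gripper":-1},{"translation":[0,-0.5,-0.3],"rot":[0,0,0],"gripper":-1},{"translation":[0,0,-1],"rot":[0,0,0],"gripper":-1},{"translation":[0,0,-1],"rot":[0,0,0],"gripper":-1},{"translation":[0,0,-1],"rot":[0,0,0],"gripper":-1}]'
python3 -m inch '[{"translation":[0,0,-1],"rot":[0,0,0],"gripper":-1},{"translation":[-0.5,0,-0.8],"rot":[0,0,0],"gripper":-1},{"translation":[0,0,0],"rot":[0,0,0],"gripper":-1},{"translation":[0,0,0],"rot":[0,0,0],"gripper":-1},{"translation":[0,0,0],"rot":[0,0,0],"gripper":-1}]'
python3 - <<'E'
from h import *
P=np.array(r.read_state()['position']);print(P,r.read_state()['joints'],r.read_state()['force'])
w=snap('wrist','w4');c=snap('side','d2');s=snap('scene','s2')
p=proj(c,[P])[0];q=proj(s,[P])[0];print(p,q)
A=cv2.resize(w['image'][:,:,::-1],(480,360));cv2.imwrite('pics/c4.png',A)
o=np.zeros((560,800,3),np.uint8);o[:360,:480]=A
for i,(im,u) in enumerate([(c,p),(s,q)]):
    x,y=(u-[40,40]).astype(int);x=max(x,0);y=max(y,0);t=cv2.resize(im['image'][y:y+80,x:x+80,::-1],(280,280),interpolation=cv2.INTER_CUBIC);o[280*i:280*i+280,500:780]=t;print(x,y)
    cv2.drawMarker(o,(int(500+(u[0]-x)*3.5),int(280*i+(u[1]-y)*3.5)),(0,0,255),0,10,1)
cv2.imwrite('pics/c4.png',o)
E
```

```text
time_s: 8.52
position: [0.4888, -0.0524, 0.2016]
ee_rot: [0.001, 0.667, 0.745, 0.001]
force: [0.6, -0.1, -0.2]
finger_gap: -0.0003
grip_force: 0.0
time_s: 9.15
position: [0.4907, -0.0813, 0.3053]
ee_rot: [-0.001, 0.666, 0.746, -0.0]
force: [-0.9, -0.3, 1.0]
finger_gap: -0.0003
grip_force: 0.0
[ 0.49069493 -0.08129636  0.30530379] [-3.88998314e-01  1.15482628e-01  1.47892479e+00  2.10014885e-04
  1.55002195e+00 -5.01373661e-01] [-0.92640616 -0.32054307  1.01011566]
[279.35790501 183.71151896] [296.69763213 182.46141289]
239 143
256 142
```

View pics/c4.png

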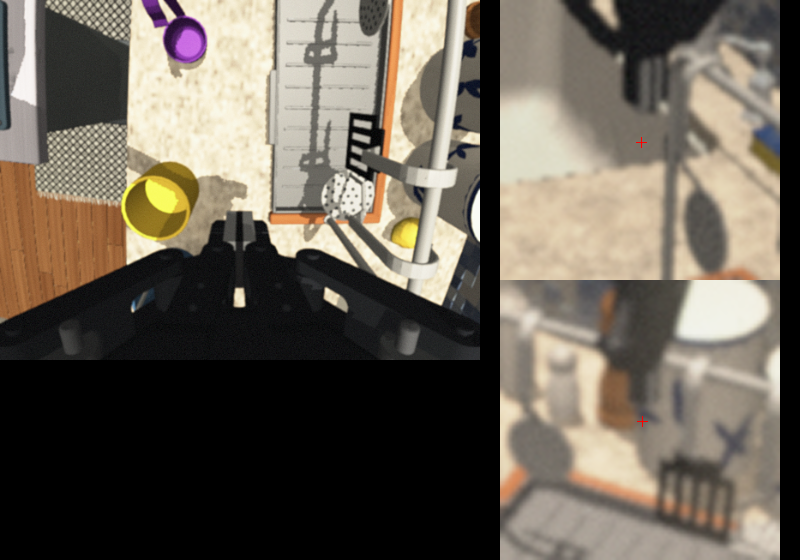

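The tray now sits against the back runner at about (385,100), with its lip at column 272. The real tips, at (648,106) side and (645,400) scene, are again above the red crosses. I'll quantify both.

Run:
```python
from h import *
w,c,s=ld('w4'),ld('d2'),ld('s2');f=lambda x:np.round(x,4)
print(tri((c,(239+(648-500)/3.5,143+106/3.5)),(s,(256+(645-500)/3.5,142+120/3.5))))
k=560/480
for n,p,z in [('lipL',(270,72),.028),('lipR',(271,145),.028),('FR',(274,213),.026),('BR',(372,208),.026),('turner hook c',(435,176),.272),('masher',(412,264),.272),('rail top end',(453,10),.264),('rail',(436,150),.264),('rail',(418,280),.264),('turner railx',(440,177),.264)]: print(n,f(onz(w,(p[0]*k,p[1]*k),z)))
X0=np.array([.635,-.012]);
```

```text
(array([ 0.49291516, -0.08230335,  0.3290191 ]), [np.float64(0.0027724652103163906), np.float64(0.0027724652103164184)])
lipL [0.5231 0.0282 0.028 ]
lipR [ 0.5391 -0.0777  0.028 ]
FR [ 0.56   -0.1885  0.026 ]
BR [ 0.7211 -0.1622  0.026 ]
turner hook c [ 0.632  -0.0518  0.272 ]
masher [ 0.6349 -0.1247  0.272 ]
rail top end [0.6217 0.0631 0.264 ]
rail [ 0.6331 -0.0336  0.264 ]
rail [ 0.6512 -0.1439  0.264 ]
turner railx [ 0.6424 -0.0535  0.264 ]
```

The tray moved about 57 mm to a firm stop (32 N, no further motion) with its back edge against the rear beam, so it is home. The tips sit about 19 mm above the reported TCP. Next I'll look at the ladle from above with the gripper open.

```bash
python3 -m inch '[{"translation":[-0.9,-0.4,0],"rot":[0,0,0],"gripper":1},{"translation":[-0.9,-0.4,0],"rot":[0,0,0],"gripper":1},{"translation":[-0.9,-0.4,0],"rot":[0,0,0],"gripper":1},{"translation":[-0.9,-0.4,0],"rot":[0,0,0],"gripper":1},{"translation":[-0.9,-0.4,0],"rot":[0,0,0],"gripper":1}]' 60
python3 -m inch '[{"translation":[0,0,0],"rot":[0,0,0],"gripper":1},{"translation":[0,0,0],"rot":[0,0,0],"gripper":1},{"translation":[0,0,0],"rot":[0,0,0],"gripper":1},{"translation":[0,0,0],"rot":[0,0,0],"gripper":1},{"translation":[0,0,0],"rot":[0,0,0],"gripper":1}]'
python3 - <<'E'
from h import *
w=snap('wrist','w5');cv2.imwrite('pics/w5b.png',cv2.resize(w['image'][:,:,::-1],(800,600),interpolation=cv2.INTER_CUBIC))
E
```

```text
time_s: 9.93
position: [0.4016, -0.3651, 0.3064]
ee_rot: [-0.0, 0.666, 0.746, 0.0]
force: [0.9, -0.5, 0.4]
finger_gap: 0.085
grip_force: 0.0
time_s: 10.55
position: [0.4027, -0.3629, 0.3072]
ee_rot: [0.0, 0.666, 0.746, -0.0]
force: [-0.6, 0.1, -1.4]
finger_gap: 0.0854
grip_force: 0.0
```

View pics/w5b.png

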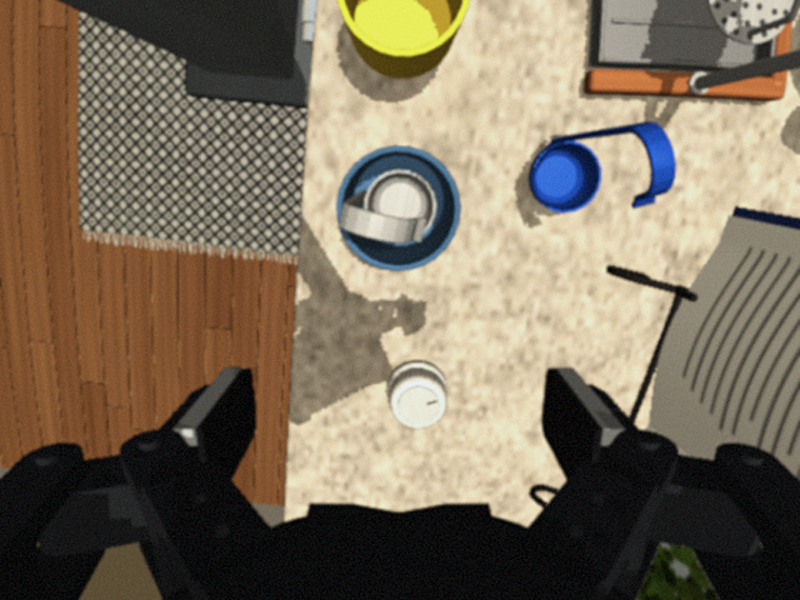

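The picture shows the blue crock's rim centred at (399,207), the bowl inside at (402,205), and the hook band from the handle side (345,217) to the tip side (425,230), opening towards image right (away from the robot).

Run:
```python
from h import *
w=ld('w5');f=lambda x:np.round(x,4)
for n,p,z in [('rim c',(399,207),.1),('bend L',(345,217),.195),('bend R',(424,230),.19),('crown mid',(384,224),.21),('bowl c',(402,203),.04),('bandtopL',(347,205),.195),('bandbotL',(345,230),.195)]: print(n,f(onz(w,(p[0]*.7,p[1]*.7),z)))
s,d=ld('s0'),ld('d0')
# handle: where it bends and meets rim, in scene/side crops
for a,b in [((329,328),(553,281)),((317,372),(527,322)),((312,400),(528,380))]: print(tri((s,S(*a)),(d,D(*b))))
```

```text
rim c [ 0.3995 -0.3281  0.1   ]
bend L [ 0.3685 -0.3292  0.195 ]
bend R [ 0.4145 -0.3322  0.19  ]
crown mid [ 0.3912 -0.3289  0.21  ]
bowl c [ 0.4023 -0.3292  0.04  ]
bandtopL [ 0.369  -0.3224  0.195 ]
bandbotL [ 0.3691 -0.3366  0.195 ]
(array([ 0.39095677, -0.32614376,  0.2041396 ]), [np.float64(0.0016111725886688816), np.float64(0.001611172588668845)])
(array([ 0.36497606, -0.33008038,  0.16483901]), [np.float64(0.002874053644777629), np.float64(0.0028740536447776363)])
(array([ 0.36935919, -0.33081881,  0.10011158]), [np.float64(0.005344560095383388), np.float64(0.005344560095383404)])
```

```bash
python3 -m inch '[{"translation":[0,0,0],"rot":[0,0,-0.333],"gripper":1},{"translation":[0,0,0],"rot":[0,0,-0.333],"gripper":1},{"translation":[0,0,0],"rot":[0,0,-0.333],"gripper":1},{"translation":[0,0,0],"rot":[0,0,-0.333],"gripper":1},{"translation":[0,0,0],"rot":[0,0,-0.333],"gripper":1}]'
python3 -m inch '[{"translation":[0,0,0],"rot":[0,0,-0.333],"gripper":1},{"translation":[0,0,0],"rot":[0,0,-0.333],"gripper":1},{"translation":[0,0,0],"rot":[0,0,-0.333],"gripper":1},{"translation":[0.65,0.54,0],"rot":[0,0,0],"gripper":1},{"translation":[0,0,0],"rot":[0,0,0],"gripper":1}]'
```

```text
time_s: 11.22
position: [0.4024, -0.3635, 0.307]
ee_rot: [0.0, 0.286, 0.958, -0.0]
force: [0.2, 0.2, 0.2]
finger_gap: 0.0852
grip_force: 0.0
time_s: 11.85
position: [0.3639, -0.3265, 0.3069]
ee_rot: [-0.0, 0.032, 0.999, 0.001]
force: [0.3, 0.3, -0.3]
finger_gap: 0.0855
grip_force: 0.0
```

Run:
```python
from h import *
from scipy.spatial.transform import Rotation as Ro
s=r.read_state();q=s['ee_rot'];print(s['position'],s['joints']);print(np.round(Ro.from_quat(np.r_[q[1:],q[0]]).as_matrix(),3))
```

```text
[ 0.36388209 -0.32648906  0.30691751] [-9.59839972e-01  9.79922332e-02  1.49495658e+00 -9.30195220e-05
  1.55017395e+00 -2.46709157e+00]
[[-0.998  0.064 -0.001]
 [ 0.063  0.998  0.001]
 [ 0.001  0.001 -1.   ]]
```

Aligned as planned. Now I'll descend and check from the side before closing.

```bash
python3 -m inch '[{"translation":[-0.03,-0.02,0.8],"rot":[0,0,0],"gripper":1},{"translation":[0,0,0.8],"rot":[0,0,0],"gripper":1},{"translation":[0,0,0.7],"rot":[0,0,0],"gripper":1},{"translation":[0,0,0.4],"rot":[0,0,0],"gripper":1},{"translation":[0,0,0],"rot":[0,0,0],"gripper":1}]'
python3 - <<'E'
from h import *
c=snap('side','d3');s=snap('scene','s3')
a=c['image'][190:390,190:350,::-1];b=s['image'][190:350,290:430,::-1]
A=cv2.resize(a,(400,500),interpolation=cv2.INTER_CUBIC);B=cv2.resize(b,(400,457),interpolation=cv2.INTER_CUBIC)
o=np.zeros((500,800,3),np.uint8);o[:,:400]=A;o[:457,400:]=B;cv2.imwrite('pics/c5.png',o)
E
```

```text
time_s: 12.48
position: [0.3668, -0.3294, 0.1434]
ee_rot: [-0.001, 0.032, 0.999, 0.001]
force: [0.1, -0.0, -0.1]
finger_gap: 0.0851
grip_force: 0.0
```

View pics/c5.png

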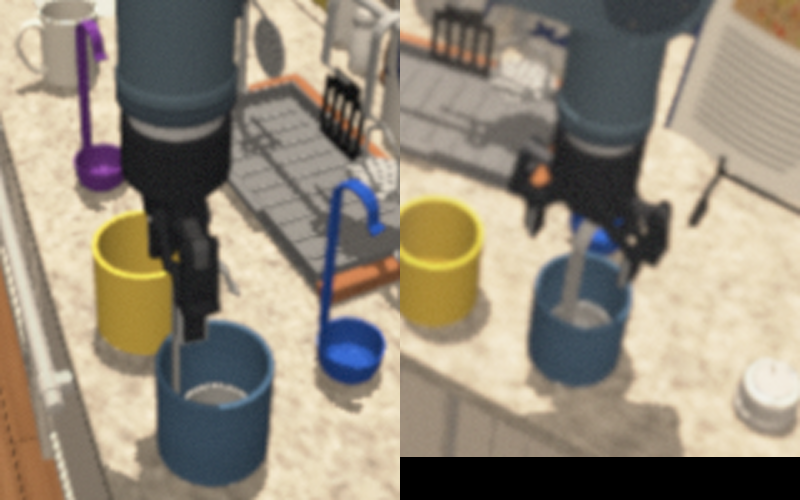

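The fingers straddle the handle, with the hook tip just visible at (232,290) in the side view and no contact force. Closing now.

```bash
python3 -m inch '[{"translation":[0,0,0],"rot":[0,0,0],"gripper":-1},{"translation":[0,0,0],"rot":[0,0,0],"gripper":-1},{"translation":[0,0,0],"rot":[0,0,0],"gripper":-1},{"translation":[0,0,0],"rot":[0,0,0],"gripper":-1},{"translation":[0,0,0],"rot":[0,0,0],"gripper":-1}]' 60
```

```text
time_s: 13.2
position: [0.3672, -0.33, 0.1452]
ee_rot: [0.0, 0.032, 0.999, 0.0]
force: [-0.6, 1.2, 3.8]
finger_gap: 0.013
grip_force: 58.0
```

```bash
python3 -m inch '[{"translation":[0,0,-0.4],"rot":[0,0,0],"gripper":-1},{"translation":[0,0,-0.8],"rot":[0,0,0],"gripper":-1},{"translation":[0,0,-0.8],"rot":[0,0,0],"gripper":-1},{"translation":[0,0,-0.8],"rot":[0,0,0],"gripper":-1},{"translation":[0,0,-0.8],"rot":[0,0,0],"gripper":-1}]'
python3 -m inch '[{"translation":[0,0,0],"rot":[0,0,0],"gripper":-1},{"translation":[0,0,0],"rot":[0,0,0],"gripper":-1},{"translation":[0,0,0],"rot":[0,0,-0.333],"gripper":-1},{"translation":[0,0,0],"rot":[0,0,0],"gripper":-1},{"translation":[0,0,0],"rot":[0,0,0],"gripper":-1}]'
```

```text
time_s: 13.82
position: [0.3668, -0.3299, 0.3619]
ee_rot: [-0.0, 0.032, 0.999, 0.0]
force: [0.4, -0.5, -1.9]
finger_gap: 0.0128
grip_force: 58.4
time_s: 14.45
position: [0.3669, -0.3299, 0.3597]
ee_rot: [-0.001, -0.054, 0.999, 0.001]
force: [-0.4, -0.3, -3.2]
finger_gap: 0.0127
grip_force: 58.4
```

```bash
python3 -m inch '[{"translation":[-0.2,0.34,0],"rot":[0,0,0],"gripper":-1},{"translation":[-0.37,0.68,0],"rot":[0,0,0],"gripper":-1},{"translation":[-0.37,0.68,0],"rot":[0,0,0],"gripper":-1},{"translation":[-0.37,0.68,0],"rot":[0,0,0],"gripper":-1},{"translation":[-0.37,0.68,0],"rot":[0,0,0],"gripper":-1}]'
python3 -m inch '[{"translation":[-0.37,0.68,0],"rot":[0,0,0],"gripper":-1},{"translation":[-0.37,0.68,0],"rot":[0,0,0],"gripper":-1},{"translation":[-0.37,0.68,0],"rot":[0,0,0],"gripper":-1},{"translation":[-0.17,0.34,0],"rot":[0,0,0],"gripper":-1},{"translation":[0,0,0],"rot":[0,0,0],"gripper":-1}]'
python3 - <<'E'
from h import *
from scipy.spatial.transform import Rotation as Ro
snap('side','d4');snap('scene','s4');snap('wrist','w6')
s=r.read_state();q=s['ee_rot'];print(s['position'],s['joints']);print(np.round(Ro.from_quat(np.r_[q[1:],q[0]]).as_matrix(),3))
E
```

```text
time_s: 15.08
position: [0.4473, -0.1352, 0.3605]
ee_rot: [-0.0, -0.054, 0.999, 0.0]
force: [1.0, 0.2, -2.2]
finger_gap: 0.0127
grip_force: 58.5
time_s: 15.7
position: [0.5077, 0.0154, 0.3602]
ee_rot: [-0.001, -0.056, 0.998, 0.0]
force: [-0.1, -0.4, -2.4]
finger_gap: 0.0126
grip_force: 58.5
[0.50737355 0.01318411 0.36062193] [-1.93692691e-01  1.23245360e-01  1.34067517e+00 -5.36851362e-04
  1.67830682e+00 -1.87362543e+00]
[[-0.994 -0.109 -0.001]
 [-0.109  0.994 -0.   ]
 [ 0.001 -0.    -1.   ]]
```

```bash
python3 -m inch '[{"translation":[0,0,0.5],"rot":[0,0,0],"gripper":-1},{"translation":[0,0,0.6],"rot":[0,0,0],"gripper":-1},{"translation":[0,0,0.56],"rot":[0,0,0],"gripper":-1},{"translation":[0,0,0],"rot":[0,0,0],"gripper":-1},{"translation":[0,0,0],"rot":[0,0,0],"gripper":-1}]'
python3 - <<'E'
from h import *
snap('side','d5');snap('scene','s5');snap('wrist','w7')
P=np.array(r.read_state()['position']);print(P)
X=np.array([.9937,.109,0]);Y=np.array([-.109,.9937,0]);seat=P+[0,0,.061]+.0242*X
bc=seat+.014*X
th=np.linspace(0,2*np.pi,60)
for a,b,base in(('d4','d5','d2'),('s4','s5','s2')):
    c=ld(b);D_=np.abs(c['image'].astype(int)-ld(base)['image'].astype(int)).sum(2)
    rim=np.array([bc+[0,0,-.166]+.032*(np.cos(t)*X+np.sin(t)*Y) for t in th]);bot=bc+[0,0,-.2]
    p=proj(c,rim);x0,y0=p.min(0);x1,y1=p.max(0);pb=proj(c,[bot])[0];tip=proj(c,[seat+.027*X-[0,0,.032]])[0]
    print(b,'rim box',np.round([x0,x1,y0,y1],1),'bottom',np.round(pb,1),'tip',np.round(tip,1))
    m=(D_>50)
    for v in range(int(y0)-14,int(pb[1])+14,3): print(v,''.join('#' if k else '.' for k in m[v,int(x0)-25:int(x1)+25]))
    print('col0',int(x0)-25)
E
```

```text
time_s: 16.48
position: [0.5083, 0.013, 0.2628]
ee_rot: [0.001, -0.055, 0.999, -0.0]
force: [1.0, 0.4, -1.6]
finger_gap: 0.0124
grip_force: 58.5
[0.50864125 0.01338183 0.26309687]
d5 rim box [273.6 296.9 209.4 221.1] bottom [284.9 225.7] tip [291.3 169.1]
195 .......................####..............................................
198 .......................####..............................................
201 .......................####..............................................
204 ......................#####..............................................
207 ......................#####..............................................
210 ......................#####.....#####....................................
213 ......................################..#####.#..........................
216 ......................###############...########.........................
219 .......................##############.#.#########........................
222 .......................###############..########.........................
225 ..........................############.#######..............
[... 844 characters left out ...]
................
197 .................................########.............................
200 .........................########....########.........................
203 ...........................####..#############........................
206 ..........................#####..##########...........................
209 ..........................#######......######.........................
212 ............................###############...........................
215 ..................................#...................................
218 ......................................................................
221 ......................................................................
col0 243
```

Run:
```python
from h import *
P=np.array(r.read_state()['position'])
X=np.array([.9937,.109,0]);Y=np.array([-.109,.9937,0]);seat=P+[0,0,.061]+.0242*X
for b,base in(('d5','d2'),('s5','s2')):
    c=ld(b);D_=np.abs(c['image'].astype(int)-ld(base)['image'].astype(int)).sum(2)
    print(b)
    for z in(.07,.085,.10,.115,.13,.145,.16):
        p=proj(c,[seat-.02*X-.007*Y-[0,0,z],seat-.02*X+.007*Y-[0,0,z]]);v=int(round(p[:,1].mean()));u0=int(p[:,0].mean())-14
        print(int(z*1000),v,np.round(p[:,0]-u0,1),''.join('#' if k else '.' for k in D_[v,u0:u0+29]>50))
c=ld('s5');g=c['image'][190:218:3,258:298].astype(int)
for row in g: print(''.join(' .:-=+*#%@'[min(9,int(k.mean()/25.6))] for k in row))
c=ld('d5');g=c['image'][200:234:3,260:306].astype(int)
for row in g: print(''.join(' .:-=+*#%@'[min(9,int(k.mean()/25.6))] for k in row))
```

```text
d5
70 186 [15.8 13.4] ............#................
85 191 [15.7 13.4] ...........####..............
100 196 [15.6 13.3] ...........####..............
115 201 [15.5 13.2] ...........####..............
130 206 [15.4 13.1] ..........#####..............
145 211 [15.3 13. ] ..........#####..########..#.
160 216 [15.2 13. ] ..........###############...#
s5
70 182 [16.2 12.1] ..........#####..............
85 186 [16.3 12.2] .............................
100 190 [16.3 12.3] .............................
115 194 [16.4 12.4] .............................
130 197 [16.5 12.5] .................########....
145 201 [16.5 12.5] .........###...#####....#####
160 205 [16.6 12.6] ...........#####.############
*+================+*##%%%%%%%%%#%%%#*+==
#*+===============+*#%%%%%%%%%%%%%%%#*+=
#**++=============+*#####%%%%%%%%%%%%##*
*+++++=---==+===========+++*####%%%%####
++==---=++*+=======++++++===+********###
==--=+++***++===+**######**++==---==++++
--=++*****+=====+*######*++===+===------
=+********+++=--============+++****+++++
==++++++=+++*+++++==+++++++++***********
++====+++++++=====++++**+++********++***
###********+==+*########*+=-=+**=------=+*####
########***+==+##########+=-=+*+---------=*###
########***+-=+#########*+===**+--::--:---=*##
%#########*+-=+*######***+===*#*=----------+*#
##########*+==+++=============++==---------=*#
##########*+=------============---==-------=*#
##########*=--======================------=+##
#****####**+=----==++++++++=====---+++=====++=
#############*=-------------------==+====-----
###########****==--------------:::::::::::::::
***++++++=++=====--::::::::::::::-----======++
=====----::::::::::::---::--==+++++++++++++++=
```

The held ladle sits about 4 mm nearer the robot and up to 7 mm lower than predicted, which is within tolerance. I'll raise slightly and move in over the rail.

```bash
python3 -m inch '[{"translation":[0,0,-0.15],"rot":[0,0,0],"gripper":-1},{"translation":[-0.3,0.03,0],"rot":[0,0,0],"gripper":-1},{"translation":[-0.3,0,0],"rot":[0,0,0],"gripper":-1},{"translation":[-0.3,0,0],"rot":[0,0,0],"gripper":-1},{"translation":[0,0,0],"rot":[0,0,0],"gripper":-1}]'
python3 -m inch '[{"translation":[-0.3,0,0],"rot":[0,0,0],"gripper":-1},{"translation":[-0.3,0,0],"rot":[0,0,0],"gripper":-1},{"translation":[-0.19,0,0],"rot":[0,0,0],"gripper":-1},{"translation":[0,0,0],"rot":[0,0,0],"gripper":-1},{"translation":[0,0,0],"rot":[0,0,0],"gripper":-1}]'
```

```text
time_s: 17.25
position: [0.5622, 0.0216, 0.2709]
ee_rot: [0.001, -0.055, 0.998, -0.0]
force: [-0.6, -0.3, -2.5]
finger_gap: 0.0124
grip_force: 58.5
time_s: 17.88
position: [0.6076, 0.0268, 0.2704]
ee_rot: [-0.0, -0.055, 0.998, 0.0]
force: [-0.5, -0.7, -2.7]
finger_gap: 0.0126
grip_force: 58.5
```

```bash
python3 -m inch '[{"translation":[0,0,0.2],"rot":[0,0,0],"gripper":-1},{"translation":[0,0,0.25],"rot":[0,0,0],"gripper":-1},{"translation":[0,0,0.2],"rot":[0,0,0],"gripper":-1},{"translation":[0,0,0.1],"rot":[0,0,0],"gripper":-1},{"translation":[0,0,0],"rot":[0,0,0],"gripper":-1}]'
```

```text
time_s: 18.5
position: [0.6079, 0.0268, 0.2246]
ee_rot: [-0.001, -0.055, 0.998, 0.0]
force: [0.7, -0.2, -1.8]
finger_gap: 0.0128
grip_force: 58.5
```

```bash
python3 -m inch '[{"translation":[0,0,0.04],"rot":[0,0,0],"gripper":-1},{"translation":[0,0,0.04],"rot":[0,0,0],"gripper":-1},{"translation":[0,0,0.04],"rot":[0,0,0],"gripper":-1},{"translation":[0,0,0],"rot":[0,0,0],"gripper":-1},{"translation":[0,0,0],"rot":[0,0,0],"gripper":-1}]'
```

```text
time_s: 19.12
position: [0.6083, 0.0268, 0.2182]
ee_rot: [0.0, -0.055, 0.998, -0.0]
force: [0.5, 0.7, -2.5]
finger_gap: 0.0129
grip_force: 58.5
```

```bash
python3 -m inch '[{"translation":[0,0,0.04],"rot":[0,0,0],"gripper":-1},{"translation":[0,0,0.04],"rot":[0,0,0],"gripper":-1},{"translation":[0,0,0],"rot":[0,0,0],"gripper":-1},{"translation":[0,0,0],"rot":[0,0,0],"gripper":-1},{"translation":[0,0,0],"rot":[0,0,0],"gripper":-1}]'
python3 -m inch '[{"translation":[0,0,0.04],"rot":[0,0,0],"gripper":-1},{"translation":[0,0,0.04],"rot":[0,0,0],"gripper":-1},{"translation":[0,0,0],"rot":[0,0,0],"gripper":-1},{"translation":[0,0,0],"rot":[0,0,0],"gripper":-1},{"translation":[0,0,0],"rot":[0,0,0],"gripper":-1}]'
```

```text
time_s: 19.75
position: [0.6083, 0.0268, 0.2134]
ee_rot: [0.0, -0.055, 0.998, -0.0]
force: [-0.5, -0.2, -2.2]
finger_gap: 0.0127
grip_force: 58.5
time_s: 20.38
position: [0.6085, 0.0268, 0.2093]
ee_rot: [0.001, -0.055, 0.998, -0.0]
force: [-2.1, 0.4, 6.1]
finger_gap: 0.0122
grip_force: 59.2
```

Contact came at exactly the predicted seat height. I'll release to a partial opening, then lift straight up.

```bash
python3 -m inch '[{"translation":[0,0,-0.01],"rot":[0,0,0],"gripper":-0.5},{"translation":[0,0,0],"rot":[0,0,0],"gripper":-0.3},{"translation":[0,0,0],"rot":[0,0,0],"gripper":0},{"translation":[0,0,0],"rot":[0,0,0],"gripper":0},{"translation":[0,0,0],"rot":[0,0,0],"gripper":0}]'
python3 - <<'E'
from h import *
snap('side','d6');snap('scene','s6');snap('wrist','w8')
E
```

```text
time_s: 21.0
position: [0.6082, 0.0268, 0.209]
ee_rot: [-0.0, -0.055, 0.998, 0.0]
force: [-0.7, 0.3, -0.7]
finger_gap: 0.0424
grip_force: 0.0
```

```bash
python3 -m inch '[{"translation":[0,0,-0.15],"rot":[0,0,0],"gripper":0},{"translation":[0,0,-0.3],"rot":[0,0,0],"gripper":0},{"translation":[0,0,-0.5],"rot":[0,0,0],"gripper":0},{"translation":[0,0,-0.6],"rot":[0,0,0],"gripper":0},{"translation":[0,0,-0.6],"rot":[0,0,0],"gripper":0}]'
python3 -m inch '[{"translation":[0.8,0,-0.3],"rot":[0,0,0],"gripper":0},{"translation":[0.9,0,0],"rot":[0,0,0],"gripper":0},{"translation":[0.9,0,0],"rot":[0,0,0],"gripper":0},{"translation":[0.5,0,0],"rot":[0,0,0],"gripper":0},{"translation":[0,0,0],"rot":[0,0,0],"gripper":0}]'
python3 - <<'E'
from h import *
P=r.read_state();print(P['position'],P['force'])
d=snap('side','d7');s=snap('scene','s7');w=snap('wrist','w9')
X=np.array([.9937,.1118,0]);Y=np.array([-.1118,.9937,0]);O=np.array([.635,-.012,0])
seat=O+.041*Y+[0,0,.27]
# predicted image boxes of hung ladle, changed pixels vs. picture before
for n,c,b in(('d',d,'d2'),('s',s,'s2')):
    D_=np.abs(c['image'].astype(int)-ld(b)['image'].astype(int)).sum(2)>50
    pts=proj(c,[seat+[0,0,.004],seat-.02*X-[0,0,.1],seat+.014*X-[0,0,.2],seat+.014*X-[0,0,.166]])
    print(n,np.round(pts).tolist())
    u=int(pts[:,0].mean());v0=int(pts[:,1].min())-8;v1=int(pts[:,1].max())+8
    for v in range(v0,v1,4): print(v,''.join('#' if k else '.' for k in D_[v,max(0,u-60):u+60]))
E
```

```text
time_s: 21.78
position: [0.6082, 0.0268, 0.34]
ee_rot: [0.0, -0.055, 0.998, -0.0]
force: [0.3, -0.4, -0.0]
finger_gap: 0.0425
grip_force: 0.0
time_s: 22.4
position: [0.422, 0.0063, 0.3578]
ee_rot: [0.001, -0.055, 0.998, -0.0]
force: [0.6, 0.1, 0.7]
finger_gap: 0.0429
grip_force: 0.0
[0.42199784 0.00630914 0.35776525] [0.5940477  0.08721939 0.66886697]
d [[314.0, 171.0], [306.0, 206.0], [314.0, 234.0], [315.0, 224.0]]
162 .....................######...######....................................................................................
166 ......................#########..###....................................................................................
170 ......................#############..........................###........................................................
174 ..........................#.####......................##..#..#...####...................................................
178 ....................................................#####...............................................................
182 ..................................................
[... 3187 characters left out ...]
.........######............................................................
192 ......................................................########..........................................................
196 ....................................................#################...................................................
200 ....................................................###################.................................................
204 .........................................................##############.................................................
208 .......................................................######...........................................................
```

Run:
```python
from h import *
X=np.array([.9937,.1118,0]);Y=np.array([-.1118,.9937,0]);O=np.array([.635,-.012,0])
for n,a,bs in(('side','d7',('d2','d0','d3')),('scene','s7',('s2','s0','s3'))):
  c=ld(a)
  for b in bs:
    D_=np.abs(c['image'].astype(int)-ld(b)['image'].astype(int)).sum(2)>50
    out=[]
    for nm,p in (('skim',O+.123*Y+[0,0,.11]),('turn',O-.041*Y+[0,0,.11]),('mash',O-.123*Y+[0,0,.09]),('crock',np.array([.4,-.328,.05])),('traylip',np.array([.531,-.025,.028]))):
        u,v=proj(c,[p])[0].astype(int);out.append((nm,int(D_[v-10:v+11,u-10:u+11].sum())))
    print(n,b,out)
```

```text
side d2 [('skim', 80), ('turn', 57), ('mash', 0), ('crock', 163), ('traylip', 0)]
side d0 [('skim', 102), ('turn', 203), ('mash', 63), ('crock', 164), ('traylip', 202)]
side d3 [('skim', 270), ('turn', 121), ('mash', 345), ('crock', 191), ('traylip', 360)]
scene s2 [('skim', 0), ('turn', 0), ('mash', 0), ('crock', 184), ('traylip', 55)]
scene s0 [('skim', 114), ('turn', 58), ('mash', 67), ('crock', 185), ('traylip', 232)]
scene s3 [('skim', 0), ('turn', 0), ('mash', 0), ('crock', 180), ('traylip', 61)]
```

Neighbours are unchanged. The crock area differs a lot, so I'll check its outline by colour.

Run:
```python
from h import *
def seg(t,box):
    x0,x1,y0,y1=box;i=ld(t)['image'][y0:y1,x0:x1].astype(int)
    m=((i[:,:,2]-i[:,:,0]>25)&(i[:,:,2]<200)).astype(np.uint8)
    n,l,st,ce=cv2.connectedComponentsWithStats(m)
    print(t,[ (list(map(int,s[:5]+np.array([x0,y0,0,0,0])))) for s in st[1:] if s[4]>150])
for t in('s0','s7','s6'): seg(t,(310,410,250,345))
for t in('d0','d7','d6'): seg(t,(210,345,290,400))
c=ld('w5');
for z in (0,):
  for t in('s7','d7'):
    c=ld(t);th=np.linspace(0,6.28,40)
    p=proj(c,[[.3995+.048*np.cos(a),-.328+.048*np.sin(a),z] for a in th for z in(0,.1)]);print(t,p.min(0),p.max(0))
```

```text
s0 [[337, 260, 33, 64, 1038]]
s7 [[338, 260, 32, 64, 1306]]
s6 [[337, 260, 33, 64, 1388]]
d0 [[317, 290, 27, 54, 676], [252, 318, 47, 66, 1991]]
d7 [[317, 290, 27, 54, 674], [252, 319, 47, 65, 2098]]
d6 [[317, 290, 27, 54, 675], [252, 319, 47, 65, 2199]]
s7 [333.40123672 275.65263668] [371.54184917 324.69635053]
d7 [251.59929697 316.66540714] [299.75098621 385.61138888]
```

The crock is upright and hasn't moved; only its inside changed. Handing in.

```bash
python3 -c "
from plant import ticket;print(ticket.finish_job())"
```

```text
the job is handed in; nothing more can be done
None
```

The drip tray is pushed to its stop, and then the ladle was hung on the rail in the free place. The camera checks showed the other utensils and the crock unmoved, and the job is handed in at about 22 s (the hand-in gave no verdict).

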